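# Knock the jammed spacer out of the tray dock

### The job

The grey spacer has jammed between the guide rails of the sample-tray dock. Pick up the white nylon block and, holding it, knock the spacer sideways along the rails towards the end stop until it is completely clear of them; until then touch the spacer only with the block. Stand the block upright on the bench again, then lift the spacer out of the dock and set it down flat on its foot in the steel tray, not dropping it.

Things in the scene. Friction and masses are not known exactly. Their poses are not given: they have to be found in the camera images.
- dock: Fixed aluminium dock; origin on bench under the rails' middle, +y = knock direction. Plate 124 mm wide (x), 12 thick, y -50 to 150 mm. Two rails, y -35 to 35, 30 mm high; lips at z 23-29 hold the foot down, leaving a 52 mm gap (x +-26) where the block can follow. A sprung cheek pinches the foot: 5 to 15 N to slide it. Open plate y 35 to 140, then an end stop 14 mm above the plate.
- spacer: Grey plastic spacer, 180 g, inverted T seen from its end: foot 76 (x) x 60 (y) x 10 mm, on it a body 44 (x) x 60 (y) x 40 mm tall. Origin: centre of underside, z up. Starts between the rails on the plate, axes parallel to the dock's, middle within 12 mm of the rails' middle. Clear of the rails at dock y 65 mm or more; meets the stop at 110. A spare of the same shape elsewhere is not needed.
- block: White nylon knocking block, 150 g, plain, 30 mm (x) by 50 mm (y) by 90 mm tall, standing loose on the bench. Origin at the centre of its underside, z up. To pass along the dock, hold its underside over 12 mm above the bench and its 30 mm side across the rails' gap.
- tray: Open steel tray fixed on the bench, 180 mm (x) by 160 mm (y) outside, 35 mm high, walls and floor 5 mm thick. Origin at the centre of its underside, z up. It and the block stand on opposite sides of the dock, either way round.
There are look-alikes about, which are no part of the job. Leave any pink look-alike of the dock alone. What is shaped like the spacer but orange is not meant.

How it is judged:
By the outcome, as a careful person would: the job done as asked, in the order asked, and still so for the second after the job is handed in, with the robot touching nothing.
It also fails if it takes over 66 s, if anything falls off the work surface, if the arm or the gripper's body presses on something with over 40 N, if the wrist force passes 120 N, or if a joint passes its speed limit or range.

### The arm

A 7-joint arm with a two-finger parallel gripper is mounted at the origin on the work surface. World frame = base frame: x ahead of the robot, y to its left, z up, the work surface at z = 0. Lengths are in mm, angles in rad, forces in N, time in s.
With the tool pointing down it reaches from about 425 to 950 mm from the base axis. Payload 16.7 kg.
Tool frame: the origin (TCP) lies at the very end of the fingers, on their centre line; the grasp point (between the pads) lies 19 mm behind it; z points along the fingers, y is the line along which they close (so a half turn about z gives the same grasp; the last joint's range is limited). The gripper opens to 94 mm and grips with 3 to 60 N. Pads are 16 mm wide; open, the fingers measure 119 mm over their backs; the gripper's body (75 mm by 177 mm) begins 78 mm behind the grasp point.
Start: joints at [-1.359, 0.426, 0.074, 1.606, -0.034, 1.111, -0.067], TCP at [238.292, 631.499, 205.467] pointing down, gripper open.
Joint ranges: [-2.85, 2.85], [-0.5, 2.14], [-1.23, 1.37], [0.21, 2.46], [-1.02, 4.16], [0.16, 2.05], [-2.73, 2.73]. Speed limits (rad/s): [1.89, 1.89, 2.39, 2.39, 3.01, 3.01, 3.01].

### API

Orientations are given as a unit quaternion [x, y, z, w].
In Python, from bench import manip, viewer gives the robot as it stands.
- The arm moves only by the shell command python3 -m crank 'ROWS' [OPENING] [FORCE]. ROWS is a JSON object of lists of equal length, an entry for each row: "dp": the shift along the tool's x, y, z in mm, a list of three; "rot": the turn, a rotation vector about the tool's x, y, z in rad, a list of three. In form: {"dp": [[dx, dy, dz], ...], "rot": [[ax, ay, az], ...]}. A call has 1 to 12 rows; each row is the pose to reach, as a shift and turn from the pose commanded when the call began, along the tool's axes at that moment; what a row does not reach only later rows make up. A row lasts 1/12 s, in which the tool goes at most 41.7 mm and 7.16 degrees, less where a joint would pass 70% of its speed; a pose out of reach is approached as far as the arm can. A call with a gripper value outside its range is refused whole. OPENING is the closure, from 0 (fully open) to 1 (shut), set as the call begins (- or left out, the last holds). The fingers move at their own pace and stop on an object; FORCE is the grip in N (left out, the last holds). Time passes only in rows, so rows that repeat a pose let the fingers close. It gives the time, the measured TCP pose, the force, the opening and the grip force at its end, in the units of the state.
- manip.read_state(): the state, without advancing time (a new reading comes with each control period).
- viewer.read_camera(name): name is "scene" or "top"; returns a dict with "img" (420x560x3 uint8, red, green, blue), "depth" (420x560 float32, mm along the optical axis (not along the pixel's ray), 0 where there is no reading), "mtx" (3x3 intrinsics, pixels), "D" ([k1, k2, p1, p2, k3] as OpenCV has them; the pictures are not rectified), "eye" and "rotation" of the camera in the world. Camera axes: x right, y down, z forward; pixel columns grow to the right and rows downward; lengths in mm; the calibration is good to about 2 mm. A picture is of the moment at which its call begins.
- manip.finish_job(): hands the job in; it is judged then, once.
The state is a dict: "clock": time; "qpos": joint angles; "qvel": joint speeds; "tau": joint torques, N m; "eef_pos": TCP position; "tcp_rot": TCP orientation; "force": force on the tool from outside, world axes, zero at the start; "wrist_torque": the same for the moment, N m; "opening": finger opening in mm; "finger_force": force on a finger pad.
Only numpy, scipy, OpenCV 4.12 (cv2) and the standard library are available. Lean on these libraries where they do the work, as an engineer would, in place of code of your own. Each camera call takes 0.05 s, during which the arm holds its last target. There are 200 camera calls.

## Working session

There is one attempt and no reset: what is moved stays moved. The work goes in short steps, Python scripts to look and compute and a shell command to move; the robot and the scene stay as the last step left them, time stands still between calls to the robot, and variables do not carry over. Pictures are saved under pics/ and viewed, at most 10 in all, crops included, and the job is handed in when it is done.

```bash
mkdir -p pics; ls
python3 - <<'E'
from bench import manip, viewer
import cv2,numpy as np
for n in("scene","top"):
    c=viewer.read_camera(n); cv2.imwrite(f"pics/{n}0.png",c["img"][:,:,::-1]); np.savez(f"{n}0.npz",**c)
    print(n,c["mtx"],c["D"],c["eye"],c["rotation"])
print(manip.read_state())
E
```

```text
pics
scene [[412.71594285   0.         282.70002707]
 [  0.         412.71594285 212.49325534]
 [  0.           0.           1.        ]] [-0.07764425  0.          0.          0.          0.        ] [946.5099854  306.73030217 833.51985569] [ 0.49487038  0.80149437 -0.28844139 -0.17178955]
top [[393.14339534   0.         285.20541667]
 [  0.         393.14339534 205.31129926]
 [  0.           0.           1.        ]] [-0.099068  0.        0.        0.        0.      ] [246.27442327  -6.81828182 953.52048383] [ 0.71091469 -0.69851572  0.0554794  -0.05998439]
{'clock': 0.1, 'qpos': array([-1.35950055,  0.42665254,  0.07384249,  1.60652799, -0.03411312,
        1.11083358, -0.06709796]), 'qvel': array([-0.00035136, -0.00117136, -0.00025936, -0.0019767 , -0.00116062,
        0.0023743 , -0.00156081]), 'tau': array([ 8.20406538e-03, -9.37459016e+01,  3.67664449e+00, -4.55041766e+01,
       -4.86186042e-02,  1.69426674e-02,  4.71042767e-05]), 'eef_pos': array([238.16175836, 631.1591601 , 204.86325003]), 'tcp_rot': array([ 1.79433476e-01,  9.83769937e-01, -5.76785888e-04, -7.26845306e-05]), 'force': array([ 0.62280697, -0.09506181,  0.00748179]), 'wrist_torque': array([-0.03911435,  0.02840654,  0.04739301]), 'finger_force': 0.0, 'opening': 93.88733495122047}
```

View pics/scene0.png

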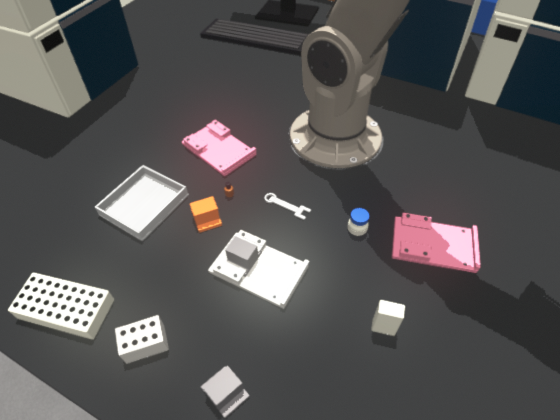

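View pics/top0.png

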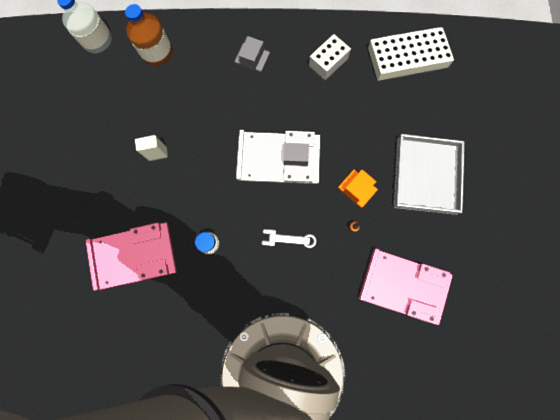

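The scene view shows the dock (258,268) with the grey spacer in its rails (242,252), the end stop to the right, the block (388,318) and the tray (143,202). The top view shows the same things at dock (278,157), spacer (296,152), block (152,148) and tray (430,174).

What could be mistaken for them, in top-view pixels:
- **Spacer:** the spare grey one at (252,54) and the orange one at (358,188).
- **Dock:** the pink ones at (130,257) and (407,286).
- **Block:** the white racks at (330,57) and (411,53), and the jar at (207,243).

I choose the grey spacer in the white dock, and the plain white block at (152,148).

```bash
cat > h.py <<'E'
import numpy as np, cv2
from scipy.spatial.transform import Rotation as R
def load(n,i=0):
    c=dict(np.load(f"{n}{i}.npz")); c["R"]=R.from_quat(c["rotation"]).as_matrix(); return c
def rays(c,uv):
    p=cv2.undistortPoints(np.float64(uv).reshape(-1,1,2),c["mtx"],c["D"])[:,0]
    return np.c_[p,np.ones(len(p))]@c["R"].T
def plane(c,uv,z):
    r=rays(c,uv); return c["eye"]+r*((z-c["eye"][2])/r[:,2])[:,None]
def tri(a,ua,b,ub):
    ra,rb=rays(a,[ua])[0],rays(b,[ub])[0]
    s=np.linalg.lstsq(np.c_[ra,-rb],b["eye"]-a["eye"],rcond=None)[0]
    pa,pb=a["eye"]+s[0]*ra,b["eye"]+s[1]*rb
    return (pa+pb)/2,np.linalg.norm(pa-pb)
def cloud(c):
    v,u=np.mgrid[:420,:560]; r=rays(c,np.c_[u.ravel(),v.ravel()])
    return (c["eye"]+r*c["depth"].reshape(-1,1)).reshape(420,560,3)
def face(c,box,z0,z1,zp):
    """pixels in box (u0,v0,u1,v1) at height z0..z1 -> rect on plane zp"""
    P=cloud(c); m=((P[...,2]>z0)&(P[...,2]<z1)&(c["depth"]>0)).astype(np.uint8)
    k=np.zeros_like(m); u0,v0,u1,v1=box; k[v0:v1,u0:u1]=1; m*=k
    n,l,s,_=cv2.connectedComponentsWithStats(m); j=1+np.argmax(s[1:,4]); m=l==j
    uv=np.argwhere(m)[:,::-1]; W=plane(c,uv,zp)
    return uv.mean(0),np.median(P[m][:,2]),W[:,:2].mean(0),cv2.minAreaRect(np.float32(W[:,:2])),m
E
python3 - <<'E'
from h import *
np.set_printoptions(precision=1,suppress=True)
t,s=load("top"),load("scene")
B={"block":((125,125,180,170),(365,290,415,345),80,100,90),"spacer":((275,130,325,175),(220,230,265,275),52,72,62),"tray":((385,125,475,220),(90,160,195,240),29,41,35)}
for n,(bt,bs,a,b,z) in B.items():
    ct=[]
    for c,x in((t,bt),(s,bs)):
        uv,h,w,r,m=face(c,x,a,b,z); ct.append(uv); print(n,uv,"depth z",h,w,np.round(r[0],1),np.round(r[1],1),round(r[2],1))
    print("  tri",*tri(t,ct[0],s,ct[1]))
for c,x in((t,(225,120,330,190)),(s,(200,225,320,310))):
    for a,b,z in((7,16,12),(26,34,30)):
        uv,h,w,r,m=face(c,x,a,b,z); print("dock",z,uv,h,w,np.round(r[0],1),np.round(r[1],1),round(r[2],1))
i=cv2.resize(t["img"][100:210,120:340,::-1],None,fx=3.5,fy=3.5,interpolation=cv2.INTER_CUBIC)
cv2.imwrite("pics/crop0.png",i)
E
```

```text
block [146.  143.3] depth z 91.11311343657133 [529.3 326.6] [528.7 325.8] [34.9 53.8] 10.8
block [390.7 309.6] depth z 90.31858106970037 [533.5 326.9] [534.2 327. ] [35.7 51.6] 11.8
  tri [530.9 327.6  85.7] 1.2698752463911869
spacer [296.4 152.2] depth z 63.39778205597901 [520.4 -23.8] [519.9 -24.2] [46.6 59.1] 1.0
spacer [240.7 248.7] depth z 62.32703025603769 [524.  -22.1] [524.4 -21.8] [65.1 50.8] 88.8
  tri [521.7 -23.9  57.6] 0.07764916865668305
tray [431.6 173.6] depth z 35.312545019427034 [ 483.  -354.7] [ 483.8 -352.1] [162.3 182.8] 85.6
tray [140.7 198.6] depth z 34.25594313315696 [ 488.7 -348.9] [ 486.3 -350.7] [168.9 183.5] 84.5
  tri [ 484.5 -357.6   23.6] 1.5167941873893047
dock 12 [262.9 156.8] 13.365149889476811 [522.8  58.1] [523.8  60.6] [110.7 125.7] 88.3
dock 30 [298.6 173. ] 30.758911318704975 [478.2 -30.4] [479.9 -30.1] [69.8 42.2] 87.5
dock 12 [267.5 274.2] 12.41502338238206 [529.6  47.5] [524.7  19.1] [201.3 126.6] 89.2
dock 30 [228.9 268.6] 29.77502859137809 [565.7 -31.8] [562.9 -31.9] [71.4 44.5] 88.1
```

View pics/crop0.png

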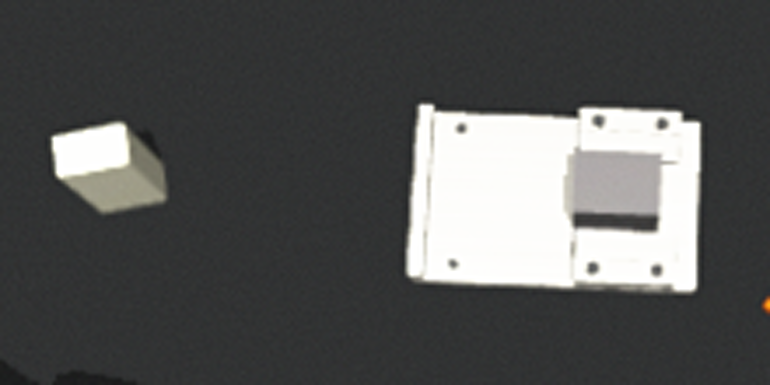

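The crop confirms my choice: a plain white block at crop (90,150), and the grey spacer between the rails of the white dock at (615,185). The end stop is at the left (420,190), so the knock direction is world +y.

```bash
cat > go.py <<'E'
import sys
from h import *
from bench import manip
def go(x,y,z,a):
    """world target, tool-y heading in deg (mod 180)"""
    s=manip.read_state(); M=R.from_quat(s["tcp_rot"]); m=M.as_matrix()
    h=np.degrees(np.arctan2(m[1,1],m[0,1])); d=(a-h+90)%180-90
    T=R.from_euler("z",d,degrees=True)*R.from_matrix(np.c_[[np.cos(np.radians(h))*0,0,0],[0,0,0],[0,0,0]]+0) if 0 else None
    yv=np.array([np.cos(np.radians(h+d)),np.sin(np.radians(h+d)),0]); zv=np.array([0,0,-1.]); xv=np.cross(yv,zv)
    G=R.from_matrix(np.c_[xv,yv,zv]); rv=(M.inv()*G).as_rotvec()
    print("t",round(s["clock"],2),"at",np.round(s["eef_pos"],1),"head",round(h,2),"open",round(s["opening"],1),"dp",np.round(m.T@(np.array([x,y,z])-s["eef_pos"]),1),"rot",np.round(rv,4))
if __name__=="__main__": go(*map(float,sys.argv[1:5]))
E
sed -i '/T=R.from_euler/d' go.py
python3 go.py 531 327 160 11.3
```

```text
t 0.1 at [238.2 631.2 204.9] head 69.33 open 93.9 dp [-381.4 -181.1   45.1] rot [-1.0000e-03  6.0000e-04  1.0128e+00]
```

```bash
python3 -m crank '{"dp":[[-16,-7.5,2],[-48,-22.5,6],[-86,-41,10],[-124,-59,15],[-162,-77,19],[-200,-95,24],[-238,-113,28],[-276,-131,33],[-314,-149,37],[-345,-164,41],[-368,-175,43],[-381,-181,45]],"rot":[[0,0,0.05],[0,0,0.13],[0,0,0.22],[0,0,0.31],[0,0,0.41],[0,0,0.51],[0,0,0.61],[0,0,0.71],[0,0,0.81],[0,0,0.9],[0,0,0.97],[0,0,1.013]]}' 0; python3 -m crank '{"dp":[[0,0,0],[0,0,0]],"rot":[[0,0,0],[0,0,0]]}'; python3 go.py 531 327 28 11.3
```

```text
clock: 1.1
eef_pos: [533.2, 323.3, 160.2]
tcp_rot: [0.638, 0.77, -0.0, 0.001]
force: [-1.2, 0.7, 0.5]
opening: 94.1
finger_force: 0.0
clock: 1.27
eef_pos: [530.6, 327.4, 160.2]
tcp_rot: [0.634, 0.773, -0.0, -0.0]
force: [0.1, 1.0, -0.2]
opening: 94.2
finger_force: 0.0
t 1.27 at [530.6 327.4 160.2] head 11.27 open 94.2 dp [ -0.5   0.4 132.2] rot [-0.0007  0.0001 -0.0005]
```

```bash
python3 -m crank '{"dp":[[0,0,15],[0,0,40],[0,0,65],[0,0,90],[0,0,112],[0,0,126],[0,0,132],[0,0,132]],"rot":[[0,0,0],[0,0,0],[0,0,0],[0,0,0],[0,0,0],[0,0,0],[0,0,0],[0,0,0]]}'; python3 -m crank '{"dp":[[0,0,0],[0,0,0],[0,0,0],[0,0,0],[0,0,0],[0,0,0],[0,0,0],[0,0,0],[0,0,0],[0,0,0]],"rot":[[0,0,0],[0,0,0],[0,0,0],[0,0,0],[0,0,0],[0,0,0],[0,0,0],[0,0,0],[0,0,0],[0,0,0]]}' 0.75 45; python3 go.py 531 327 28 11.3
```

```text
clock: 1.93
eef_pos: [529.8, 328.2, 27.6]
tcp_rot: [0.633, 0.774, -0.001, -0.0]
force: [-0.3, 0.2, 0.4]
opening: 94.2
finger_force: 0.0
clock: 2.77
eef_pos: [530.8, 327.6, 28.4]
tcp_rot: [0.634, 0.773, -0.0, -0.0]
force: [-0.1, -0.7, 0.6]
opening: 30.7
finger_force: 0.0
t 2.77 at [530.8 327.6  28.4] head 11.28 open 30.7 dp [-0.6  0.1  0.4] rot [-0.0001  0.0001 -0.0003]
```

```bash
python3 -m crank '{"dp":[[0,0,0],[0,0,0],[0,0,0],[0,0,0]],"rot":[[0,0,0],[0,0,0],[0,0,0],[0,0,0]]}' 1 50;  python3 -m crank '{"dp":[[0,0,-5],[0,0,-20],[0,0,-45],[0,0,-70],[0,0,-90],[0,0,-100],[0,0,-100]],"rot":[[0,0,0],[0,0,0],[0,0,0],[0,0,0],[0,0,0],[0,0,0],[0,0,0]]}'; python3 go.py 519.5 -101 130 -1.7
```

```text
clock: 3.1
eef_pos: [530.8, 327.6, 28.4]
tcp_rot: [0.634, 0.773, -0.0, -0.0]
force: [-0.2, -0.6, -0.5]
opening: 29.5
finger_force: 49.9
clock: 3.68
eef_pos: [531.8, 328.3, 130.7]
tcp_rot: [0.634, 0.773, 0.002, 0.0]
force: [0.6, -0.5, -2.1]
opening: 29.4
finger_force: 49.9
t 3.68 at [531.8 328.3 130.7] head 11.28 open 29.4 dp [-4.186e+02 -9.600e+01 -3.000e-01] rot [ 0.0026 -0.0021  0.2266]
```

```bash
python3 -m crank '{"dp":[[-15,-3,0],[-50,-11,0],[-88,-20,0],[-126,-29,0],[-165,-38,0],[-205,-47,0],[-245,-56,0],[-285,-65,0],[-325,-74,0],[-360,-82,0],[-390,-89,0],[-410,-94,0]],"rot":[[0,0,0.01],[0,0,0.03],[0,0,0.05],[0,0,0.07],[0,0,0.09],[0,0,0.11],[0,0,0.13],[0,0,0.15],[0,0,0.17],[0,0,0.19],[0,0,0.21],[0,0,0.227]]}'; python3 -m crank '{"dp":[[-6,-1,0],[-8,-2,0],[-8,-2,0],[-8,-2,0]],"rot":[[0,0,0],[0,0,0],[0,0,0],[0,0,0]]}'; python3 go.py 519.5 -101 46 -1.7
python3 - <<'E'
from bench import viewer
from h import *
for n in("scene","top"): np.savez(f"{n}1.npz",**viewer.read_camera(n))
t,s=load("top",1),load("scene",1)
cv2.imwrite("pics/p1.png",np.vstack([cv2.resize(t["img"][110:200,210:350],(560,360))[:,:,::-1],cv2.resize(s["img"][180:315,170:340],(560,445))[:,:,::-1]])[:600] if 0 else np.hstack([cv2.resize(t["img"][110:200,220:340],(400,300)),cv2.resize(s["img"][190:310,180:340],(400,300))])[:,:,::-1])
E
```

```text
clock: 4.68
eef_pos: [517.2, -96.6, 127.4]
tcp_rot: [0.719, 0.695, -0.001, -0.0]
force: [0.1, -0.2, -0.6]
opening: 29.9
finger_force: 49.9
clock: 5.02
eef_pos: [516.4, -99.6, 127.9]
tcp_rot: [0.717, 0.697, -0.0, -0.0]
force: [-0.0, 0.5, -1.6]
opening: 29.7
finger_force: 49.9
t 5.02 at [516.4 -99.6 127.9] head -1.64 open 29.7 dp [-1.3  3.2 81.9] rot [-0.0009 -0.0002  0.001 ]
```

View pics/p1.png

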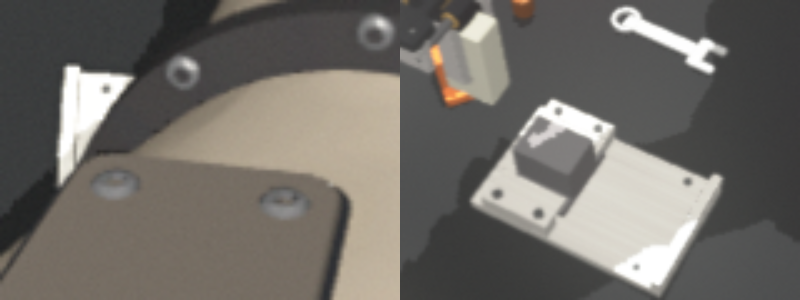

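The right half (scene) shows the block upright in the gripper at (475,55) behind the rails. The spacer is still between them at (555,155), and the orange spare is clear to the side. The top view is hidden by the arm.

```bash
python3 -m crank '{"dp":[[-1,1,15],[-1,2,40],[-1,3,62],[-1,3,76],[-1,3,81],[-1,3,81],[-1,3,81]],"rot":[[0,0,0],[0,0,0],[0,0,0],[0,0,0],[0,0,0],[0,0,0],[0,0,0]]}'; python3 go.py 520 -80 46 -1.7
python3 - <<'E'
from bench import viewer
from h import *
for n in("scene",): np.savez(f"{n}2.npz",**viewer.read_camera(n))
np.set_printoptions(precision=1,suppress=True)
s=load("scene",2)
P=cloud(s)
# block top & front face, spacer top in the same camera
uv,h,w,r,m=face(s,(180,180,300,310),52,70,62); print("spacer/z62 comp",uv,h,w,r)
uv,h,w,r,m=face(s,(180,180,245,270),99,117,108); print("block top",uv,h,w,r)
uv,h,w,r,m=face(s,(180,180,300,310),26,34,30); print("rail",uv,h,w,r)
cv2.imwrite("pics/p2.png",cv2.resize(s["img"][180:315,170:330],(720,600),interpolation=cv2.INTER_CUBIC)[:,:,::-1])
E
```

```text
clock: 5.7
eef_pos: [519.9, -101.6, 47.9]
tcp_rot: [0.717, 0.697, 0.0, 0.0]
force: [0.0, 0.1, -1.6]
opening: 29.9
finger_force: 49.9
t 5.7 at [ 519.9 -101.6   47.9] head -1.69 open 29.9 dp [21.5 -0.5  1.9] rot [0.0001 0.0001 0.0002]
spacer/z62 comp [240.7 248.6] 62.23320123760175 [523.8 -22.2] ((523.7669677734375, -21.87671661376953), (64.84671020507812, 49.660438537597656), 88.54866790771484)
block top [213.  226.4] 108.64884136623778 [525.1 -87.7] ((522.1397705078125, -86.95040893554688), (30.383094787597656, 61.38370132446289), 84.51255798339844)
rail [228.8 269.3] 29.80288290225957 [567.4 -31.3] ((567.1650390625, -31.970806121826172), (71.91353607177734, 37.27356719970703), 89.2977066040039)
```

View pics/p2.png

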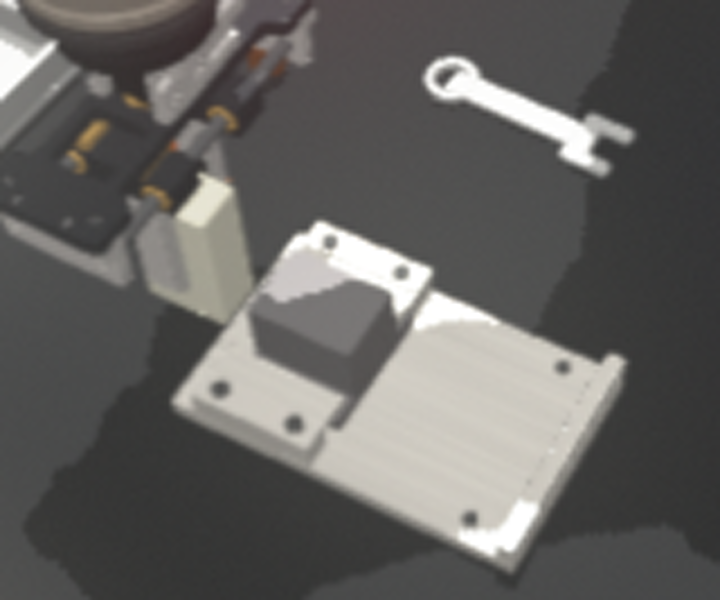

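The block stands behind the rails at (215,250), in line with the gap and the spacer at (320,315). Its bottom is above the plate and the fingers are clear of the rails, so I push along tool +x.

```bash
python3 -m crank '{"dp":[[3,0,1],[8,0,2],[13,0,2],[18,0,2],[22,0,2],[26,0,2],[30,0,2],[34,0,2],[38,0,2],[42,0,2],[46,0,2],[50,0,2]],"rot":[[0,0,0],[0,0,0],[0,0,0],[0,0,0],[0,0,0],[0,0,0],[0,0,0],[0,0,0],[0,0,0],[0,0,0],[0,0,0],[0,0,0]]}'; python3 go.py 522.5 -8 46 -1.7
```

```text
clock: 6.75
eef_pos: [521.0, -53.4, 45.8]
tcp_rot: [0.718, 0.696, -0.001, 0.001]
force: [-2.7, -11.3, 4.2]
opening: 30.0
finger_force: 49.9
t 6.75 at [521.  -53.4  45.8] head -1.8 open 30.0 dp [45.5  0.1 -0.3] rot [ 0.0002  0.0018 -0.0018]
```

```bash
python3 -m crank '{"dp":[[4,0,0],[8,0,0],[12,0,0],[16,0,0],[20,0,0],[24,0,0],[28,0,0],[32,0,0],[36,0,0],[40,0,0],[43,0,0],[45,0,0]],"rot":[[0,0,0],[0,0,0],[0,0,0],[0,0,0],[0,0,0],[0,0,0],[0,0,0],[0,0,0],[0,0,0],[0,0,0],[0,0,0],[0,0,0]]}'; python3 -m crank '{"dp":[[1,0,0],[1,0,0]],"rot":[[0,0,0],[0,0,0]]}'; python3 go.py 522.5 -8 46 -1.7
python3 - <<'E'
from bench import viewer
from h import *
for n in("scene",): np.savez(f"{n}3.npz",**viewer.read_camera(n))
np.set_printoptions(precision=1,suppress=True)
s=load("scene",3)
uv,h,w,r,m=face(s,(225,220,330,310),55,68,62); print("spacer",uv,h,w,r)
cv2.imwrite("pics/p3.png",cv2.resize(s["img"][180:315,170:330],(640,540),interpolation=cv2.INTER_CUBIC)[:,:,::-1])
E
```

```text
clock: 7.75
eef_pos: [522.5, -6.3, 45.5]
tcp_rot: [0.717, 0.697, -0.0, -0.0]
force: [-0.5, -2.1, 0.6]
opening: 29.9
finger_force: 49.9
clock: 7.92
eef_pos: [522.5, -5.5, 45.4]
tcp_rot: [0.718, 0.697, 0.0, -0.0]
force: [-0.2, 0.2, -0.6]
opening: 30.1
finger_force: 49.9
t 7.92 at [522.5  -5.5  45.4] head -1.7 open 30.1 dp [-2.5  0.1 -0.6] rot [-0.0001 -0.0001 -0.0001]
spacer [266.6 260.9] 62.39678593795168 [526.6  45.9] ((525.4340209960938, 34.866485595703125), (50.767826080322266, 94.32275390625), 2.665260076522827)
```

View pics/p3.png

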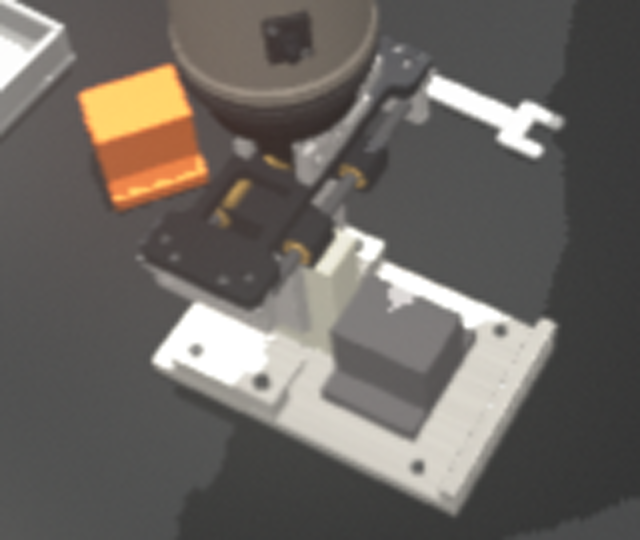

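The spacer is clear of the rails at (400,330), with a visible gap between the rail ends and its foot. I back off, raise the block and carry it back.

```bash
python3 -m crank '{"dp":[[-4,0,0],[-12,0,0],[-15,0,-10],[-15,0,-35],[-15,0,-65],[-15,0,-85],[-15,0,-90],[-15,0,-90]],"rot":[[0,0,0],[0,0,0],[0,0,0],[0,0,0],[0,0,0],[0,0,0],[0,0,0],[0,0,0]]}'; python3 go.py 531 327 130 11.3
```

```text
clock: 8.63
eef_pos: [522.9, -21.3, 137.2]
tcp_rot: [0.718, 0.696, 0.001, 0.001]
force: [-0.2, 0.1, -2.0]
opening: 30.0
finger_force: 49.9
t 8.63 at [522.9 -21.3 137.2] head -1.76 open 30.0 dp [348.3  -2.6   7.6] rot [ 0.003  -0.0008 -0.2279]
```

```bash
python3 -m crank '{"dp":[[12,0,0],[40,0,0],[72,0,1],[106,-1,2],[140,-1,3],[175,-1,4],[210,-2,5],[245,-2,6],[280,-2,7],[310,-3,7],[335,-3,7],[348,-3,7]],"rot":[[0,0,-0.01],[0,0,-0.03],[0,0,-0.05],[0,0,-0.07],[0,0,-0.09],[0,0,-0.11],[0,0,-0.13],[0,0,-0.15],[0,0,-0.17],[0,0,-0.19],[0,0,-0.215],[0,0,-0.228]]}'; python3 -m crank '{"dp":[[0,0,10],[0,0,30],[0,0,55],[0,0,75],[0,0,87],[0,0,92],[0,0,95],[0,0,96],[0,0,96]],"rot":[[0,0,0],[0,0,0],[0,0,0],[0,0,0],[0,0,0],[0,0,0],[0,0,0],[0,0,0],[0,0,0]]}';python3 go.py 531 327 28.4 11.3
```

```text
clock: 9.63
eef_pos: [527.6, 330.9, 126.5]
tcp_rot: [0.632, 0.775, -0.001, -0.001]
force: [-0.5, 1.4, -1.8]
opening: 29.6
finger_force: 49.9
clock: 10.38
eef_pos: [530.0, 327.0, 33.1]
tcp_rot: [0.634, 0.773, 0.0, 0.0]
force: [0.0, -0.6, -1.1]
opening: 30.2
finger_force: 49.9
t 10.38 at [530.  327.   33.1] head 11.32 open 30.2 dp [-0.2  1.   4.7] rot [ 0.0007 -0.0003  0.0003]
```

```bash
for i in 1 2; do python3 -m crank '{"dp":[[0,0,1],[0,0,2],[0,0,2],[0,0,2]],"rot":[[0,0,0],[0,0,0],[0,0,0],[0,0,0]]}' | grep -E "eef|force"; done; python3 -m crank '{"dp":[[0,0,0.5],[0,0,1],[0,0,1],[0,0,1]],"rot":[[0,0,0],[0,0,0],[0,0,0],[0,0,0]]}'
```

```text
eef_pos: [529.6, 327.2, 30.8]
force: [-0.3, -0.4, -1.1]
finger_force: 49.9
eef_pos: [529.5, 327.1, 28.4]
force: [-0.5, -0.4, -1.9]
finger_force: 49.9
clock: 11.38
eef_pos: [529.6, 327.1, 28.4]
tcp_rot: [0.634, 0.773, 0.0, -0.0]
force: [-6.3, -2.9, 16.4]
opening: 29.8
finger_force: 49.9
```

```bash
python3 -m crank '{"dp":[[0,0,-0.5],[0,0,-0.7],[0,0,-0.7],[0,0,-0.7]],"rot":[[0,0,0],[0,0,0],[0,0,0],[0,0,0]]}' |grep force; python3 -m crank '{"dp":[[0,0,0],[0,0,0],[0,0,0],[0,0,0],[0,0,0],[0,0,0],[0,0,0],[0,0,0],[0,0,0],[0,0,0]],"rot":[[0,0,0],[0,0,0],[0,0,0],[0,0,0],[0,0,0],[0,0,0],[0,0,0],[0,0,0],[0,0,0],[0,0,0]]}' 0; python3 -m crank '{"dp":[[0,0,-5],[0,0,-20],[0,0,-45],[0,0,-75],[0,0,-105],[0,0,-125],[0,0,-130],[0,0,-130]],"rot":[[0,0,0],[0,0,0],[0,0,0],[0,0,0],[0,0,0],[0,0,0],[0,0,0],[0,0,0]]}'
python3 go.py 531 327 28.4 11.3
python3 - <<'E'
from bench import viewer
from h import *
for n in("scene","top"): np.savez(f"{n}4.npz",**viewer.read_camera(n))
np.set_printoptions(precision=1,suppress=True)
s,t=load("scene",4),load("top",4); a=[]
for c,b in((s,(225,220,330,310)),(t,(230,125,330,190))):
    uv,h,w,r,m=face(c,b,55,68,62); a.append(uv); print("spacer",uv,h,w,r)
print(tri(s,a[0],t,a[1]))
uv,h,w,r,m=face(s,(360,280,420,350),84,98,90); print("block",uv,h,w,r)
cv2.imwrite("pics/p4.png",s["img"][:,:,::-1])
E
```

```text
force: [-2.4, -1.5, 6.8]
finger_force: 49.9
clock: 12.55
eef_pos: [529.5, 327.0, 28.2]
tcp_rot: [0.634, 0.774, -0.0, 0.0]
force: [-0.2, 0.7, -0.6]
opening: 92.4
finger_force: 0.0
clock: 13.22
eef_pos: [530.2, 327.5, 160.0]
tcp_rot: [0.634, 0.773, 0.001, 0.0]
force: [0.3, 0.0, -0.2]
opening: 93.9
finger_force: 0.0
t 13.22 at [530.2 327.5 160. ] head 11.34 open 93.9 dp [ -0.9   0.3 131.6] rot [ 0.0025 -0.0017  0.0007]
spacer [268.5 261.2] 62.325663492046374 [525.2  49.9] ((525.1735229492188, 49.58509826660156), (61.917144775390625, 48.64073944091797), 88.68832397460938)
spacer [265.3 150.7] 63.399862479825 [523.   49.4] ((523.596923828125, 49.224796295166016), (46.70316696166992, 59.451210021972656), 0.8770952224731445)
(array([523.9,  49.4,  59.5]), np.float64(0.4307281530344882))
block [385.2 307. ] 90.35226568075825 [532.8 315.4] ((533.27001953125, 316.7952880859375), (32.94782638549805, 32.53730773925781), 11.214242935180664)
```

View pics/p4.png

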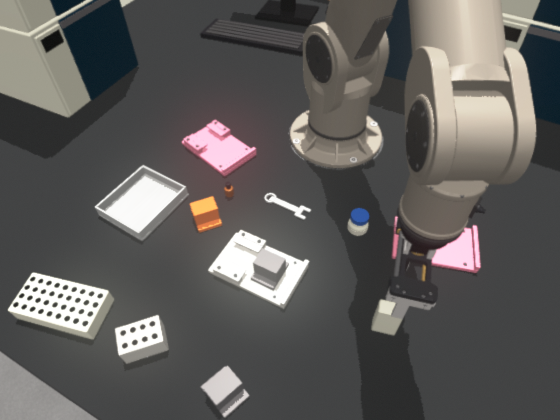

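The block stands upright at (387,318) and has been released. The spacer lies on the open plate at (268,265). Both views put it at (524, 49.5) with its top at about 62 mm.

```bash
python3 go.py 523.8 49.5 125 -1.3
```

```text
t 13.32 at [529.1 326.9 157.5] head 11.35 open 94.5 dp [-270.9  -59.8   32.6] rot [-0.0007  0.0003  0.2208]
```

```bash
python3 -m crank '{"dp":[[-12,-3,0],[-40,-9,2],[-70,-15,5],[-100,-22,8],[-130,-29,12],[-160,-35,16],[-190,-42,20],[-220,-49,24],[-245,-54,28],[-262,-58,31],[-271,-60,32],[-271,-60,32]],"rot":[[0,0,0.01],[0,0,0.03],[0,0,0.05],[0,0,0.08],[0,0,0.1],[0,0,0.12],[0,0,0.15],[0,0,0.17],[0,0,0.19],[0,0,0.21],[0,0,0.221],[0,0,0.221]]}'|grep eef; python3 -m crank '{"dp":[[0,0,0],[0,0,0]],"rot":[[0,0,0],[0,0,0]]}'|grep clock; python3 go.py 523.8 49.5 30 -1.3
```

```text
eef_pos: [523.4, 47.5, 125.6]
clock: 14.48
t 14.48 at [524.1  51.  126.1] head -1.2 open 94.1 dp [-1.5 -0.2 96.1] rot [-0.0002 -0.0002  0.0017]
```

```bash
python3 -m crank '{"dp":[[-1,0,12],[-1,0,35],[-1,0,60],[-1,0,80],[-1,0,91],[-1,0,96],[-1,0,96],[-1,0,96]],"rot":[[0,0,0],[0,0,0],[0,0,0],[0,0,0],[0,0,0],[0,0,0],[0,0,0],[0,0,0]]}'; python3 -m crank '{"dp":[[0,0,0],[0,0,0],[0,0,0],[0,0,0],[0,0,0],[0,0,0],[0,0,0],[0,0,0],[0,0,0],[0,0,0],[0,0,0],[0,0,0]],"rot":[[0,0,0],[0,0,0],[0,0,0],[0,0,0],[0,0,0],[0,0,0],[0,0,0],[0,0,0],[0,0,0],[0,0,0],[0,0,0],[0,0,0]]}' 1 30
```

```text
clock: 15.15
eef_pos: [524.3, 48.7, 30.6]
tcp_rot: [0.715, 0.699, 0.0, 0.0]
force: [0.1, -0.4, 1.0]
opening: 94.3
finger_force: 0.0
clock: 16.15
eef_pos: [523.9, 48.6, 30.2]
tcp_rot: [0.715, 0.699, -0.0, -0.0]
force: [-1.1, -0.6, 1.1]
opening: 44.1
finger_force: 30.0
```

```bash
python3 -m crank '{"dp":[[0,0,-3],[0,0,-12],[0,0,-30],[0,0,-55],[0,0,-75],[0,0,-88],[0,0,-90],[0,0,-90]],"rot":[[0,0,0],[0,0,0],[0,0,0],[0,0,0],[0,0,0],[0,0,0],[0,0,0],[0,0,0]]}'; python3 go.py 485.5 -351.5 120 -5
```

```text
clock: 16.82
eef_pos: [524.4, 48.8, 121.1]
tcp_rot: [0.715, 0.699, 0.001, 0.0]
force: [0.4, 1.0, -1.1]
opening: 43.8
finger_force: 30.0
t 16.82 at [524.4  48.8 121.1] head -1.31 open 43.8 dp [-401.1  -29.7    0.7] rot [ 0.0016 -0.001   0.0644]
```

```bash
python3 -m crank '{"dp":[[-10,-1,0],[-34,-2,0],[-66,-5,0],[-101,-7,0],[-137,-10,0],[-173,-13,0],[-209,-16,0],[-245,-18,0],[-281,-21,0],[-317,-23,0],[-350,-26,0],[-375,-28,0]],"rot":[[0,0,0],[0,0,0.005],[0,0,0.01],[0,0,0.016],[0,0,0.022],[0,0,0.028],[0,0,0.034],[0,0,0.04],[0,0,0.046],[0,0,0.052],[0,0,0.06],[0,0,0.064]]}'|grep eef; python3 -m crank '{"dp":[[-15,-1,0],[-23,-1,0],[-26,-2,0],[-26,-2,0],[-26,-2,0]],"rot":[[0,0,0],[0,0,0],[0,0,0],[0,0,0],[0,0,0]]}'; python3 go.py 485.5 -351.5 30 -5
python3 - <<'E'
from bench import viewer
from h import *
for n in("scene","top"): np.savez(f"{n}5.npz",**viewer.read_camera(n))
s,t=load("scene",5),load("top",5)
cv2.imwrite("pics/p5.png",np.hstack([cv2.resize(t["img"][110:230,370:530],(400,300)),cv2.resize(s["img"][110:260,60:260],(400,300))])[:,:,::-1])
# tray floor height: two-view depth, frame 0
for n in("scene","top"):
    c=load(n); P=cloud(c)[...,2]; b=P[195:210,130:150] if n=="scene" else P[160:190,415:445]; print(n,np.median(b))
E
```

```text
eef_pos: [485.1, -329.2, 119.0]
clock: 18.23
eef_pos: [483.0, -350.4, 119.7]
tcp_rot: [0.737, 0.676, -0.0, -0.001]
force: [-0.6, 0.5, -1.9]
opening: 44.1
finger_force: 30.0
t 18.23 at [ 483.  -350.4  119.7] head -4.94 open 44.1 dp [-0.9  2.7 89.7] rot [-0.0008 -0.0007  0.001 ]
scene 5.6914573282113
top 6.440759902320508
```

View pics/p5.png

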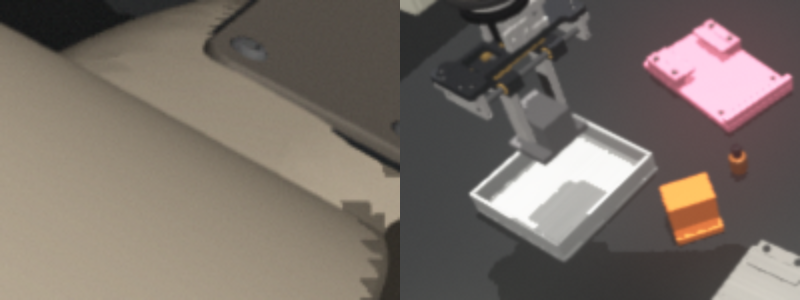

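The spacer hangs level in the grip over the tray at scene-crop (545,125). Contact is expected at TCP z of about 23.

```bash
python3 -m crank '{"dp":[[0,1,10],[0,2,30],[-1,2.5,53],[-1,2.5,73],[-1,2.5,85],[-1,2.5,91],[-1,2.5,93],[-1,2.5,93],[-1,2.5,93]],"rot":[[0,0,0],[0,0,0],[0,0,0],[0,0,0],[0,0,0],[0,0,0],[0,0,0],[0,0,0],[0,0,0]]}'|grep -E "eef|force"; for i in 1 2; do python3 -m crank '{"dp":[[0,0,0.5],[0,0,1],[0,0,1.5],[0,0,1.5],[0,0,1.5]],"rot":[[0,0,0],[0,0,0],[0,0,0],[0,0,0],[0,0,0]]}'|grep -E "eef|force"; done
```

```text
eef_pos: [485.9, -353.0, 28.0]
force: [-0.5, 0.1, -1.1]
finger_force: 30.0
eef_pos: [485.6, -352.7, 25.9]
force: [0.6, 0.2, -1.8]
finger_force: 30.0
eef_pos: [485.4, -352.7, 24.1]
force: [0.1, -0.1, -0.5]
finger_force: 30.0
```

```bash
for i in 1 2; do python3 -m crank '{"dp":[[0,0,0.4],[0,0,0.7],[0,0,0.7],[0,0,0.7]],"rot":[[0,0,0],[0,0,0],[0,0,0],[0,0,0]]}'|grep -E "eef|force"; done
```

```text
eef_pos: [485.4, -352.7, 23.5]
force: [-0.9, 0.2, -1.7]
finger_force: 30.0
eef_pos: [485.5, -352.7, 23.2]
force: [-1.5, 2.1, 7.8]
finger_force: 30.0
```

```bash
python3 -m crank '{"dp":[[0,0,0],[0,0,0],[0,0,0],[0,0,0],[0,0,0],[0,0,0],[0,0,0],[0,0,0]],"rot":[[0,0,0],[0,0,0],[0,0,0],[0,0,0],[0,0,0],[0,0,0],[0,0,0],[0,0,0]]}' 0; python3 -m crank '{"dp":[[0,0,-5],[0,0,-20],[0,0,-45],[0,0,-75],[0,0,-105],[0,0,-135],[0,0,-160],[0,0,-170],[0,0,-170]],"rot":[[0,0,0],[0,0,0],[0,0,0],[0,0,0],[0,0,0],[0,0,0],[0,0,0],[0,0,0],[0,0,0]]}'
python3 - <<'E'
from bench import viewer
from h import *
c=viewer.read_camera("scene"); cv2.imwrite("pics/p6.png",c["img"][:,:,::-1])
np.savez("scene6.npz",**c); c=load("scene",6)
uv,h,w,r,m=face(c,(90,150,195,240),48,62,55); print("spacer",h,w,r)
E
```

```text
clock: 21.25
eef_pos: [485.5, -352.7, 22.8]
tcp_rot: [0.737, 0.676, -0.0, 0.0]
force: [0.7, -0.4, 0.0]
opening: 92.5
finger_force: 0.0
clock: 22.0
eef_pos: [486.4, -353.3, 195.4]
tcp_rot: [0.737, 0.676, 0.001, 0.002]
force: [0.7, -0.7, -0.4]
opening: 94.1
finger_force: 0.0
spacer 55.65178489889797 [ 486.85872247 -350.04809526] ((486.6338195800781, -349.8390808105469), (66.29617309570312, 48.1220588684082), 86.05168151855469)
```

View pics/p6.png

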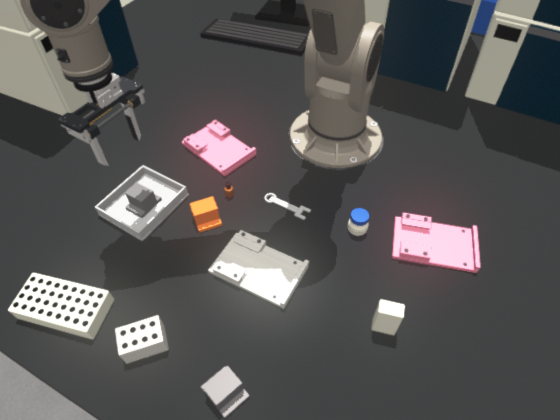

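The spacer stands flat in the tray at (142,198), with its top measured at 55.7 mm against 55 mm expected. The block is upright at (388,318), the dock is empty and the gripper is clear.

```bash
python3 -c "
from bench import manip
print(manip.finish_job())"
```

```text
the job is handed in; nothing more can be done
None
```

The job is done and handed in at about 22 s: the block knocked the spacer clear of the rails and stands upright on the bench again, and the spacer sits flat on its foot in the steel tray.

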